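# Bring the opened candle jar to the analyser and start the scan

## Robot

A 7-joint arm with a two-finger parallel gripper is mounted at the origin on the work surface. World frame = base frame: x ahead of the robot, y to its left, z up, the work surface at z = 0. Lengths are in m, angles in degrees, forces in N, time in s.
With the tool pointing down it reaches from about 0.425 to 0.825 m from the base axis. Payload 3.6 kg.
Tool frame: the origin (TCP) lies midway between the tips of the shut fingers; the grasp point (between the pads) lies 19 mm behind it (ctrl.hold_point_z is the distance from the TCP to the grasp point, in m); z points along the fingers, y is the line along which they close (so a half turn about z gives the same grasp; the last joint's range is limited). The gripper opens to 93 mm and grips with 3 to 60 N. Pads are 15 mm wide; open, the fingers measure 128 mm over their backs; the gripper's body (75 mm by 188 mm) begins 65 mm behind the grasp point.
Start: joints at [-77.894, 35.231, -0.722, 81.555, 0.464, 63.22, -2.315], TCP at [0.153, 0.632, 0.219] pointing down, gripper open.
Joint ranges: [-178.69, 178.69], [-17.37, 117.87], [-77.05, 75.6], [15.02, 138.74], [-78.02, 258.01], [0.78, 113.62], [-162.83, 162.83]. Speed limits (degrees/s): [159.86, 159.86, 180, 180, 180, 180, 180].

## Interface

Orientations are given as [roll, pitch, yaw] about the fixed x, y, z axes, in that order (R = Rz(yaw) Ry(pitch) Rx(roll)).
In Python, from plant import ctrl gives the robot as it stands. The module is installed in compiled form; this text tells all that it offers.
- The arm moves only by the tool apply_moves, never from a script. Its argument "moves" is a list that holds one entry, the list of rows, each a list of 7 numbers: the turn, a rotation vector about the world's x, y, z in degrees, then the shift along the world's x, y, z in cm, then the finger opening in cm, from 0 to 9.3. A call has 1 to 20 rows; each row shifts and turns the commanded pose from where the row before left it; what a row does not reach is not made up. A row lasts 1/12 s, in which the tool goes at most 41.7 mm and 7.16 degrees, less where a joint would pass 70% of its speed; a pose out of reach is approached as far as the arm can. A call is refused whole if a number of a shift passes 4.17 or a number of a turn 7.16, either way. A call with a gripper value outside its range is refused whole. The fingers move at their own pace and stop on an object; "grip_force" is the grip in N (left out, the last holds). Time passes only in rows, so rows that do not move let the fingers close. It gives the time, the measured TCP pose, the force, the opening and the grip force at its end, in the units of the state.
- ctrl.get_obs(): the state, without advancing time (a new reading comes with each control period).
- ctrl.read_camera(name): name is "scene" or "side" or "wrist"; returns a dict with "color" (400x640x3 uint8, red, green, blue), "K" (3x3 intrinsics, pixels), "k1" (the pictures are not rectified: a ray, as slopes to the right and down, at radius r is drawn at 1 + k1 r^2 times it, then the intrinsics apply), "world_from_camera" (4x4, takes a point from camera to world coordinates). Camera axes: x right, y down, z forward; pixel columns grow to the right and rows downward; lengths in m; the calibration is good to about 2 mm. A picture is of the moment at which its call begins. There is no depth.
- ctrl.hand_in(): hands the job in; it is judged then, once.
The state is a dict: "time": time; "qpos": joint angles; "dq": joint speeds; "tau": joint torques, N m; "ee_pos": TCP position; "eef_rot": TCP orientation; "ft_force": force on the tool from outside, world axes, zero at the start; "ft_torque": the same for the moment, N m; "gripper_width": opening from 0.0 (shut) to 1.0 (fully open); "finger_force": force on a finger pad.
Only numpy, scipy, OpenCV 4.12 (cv2) and the standard library are available. Lean on these libraries where they do the work, as an engineer would, in place of code of your own. Each camera call takes 0.05 s, during which the arm holds its last target. There are 200 camera calls.

## Task

Push the open coral candle jar along the table, never gripping or lifting it, until its side rests gently against the black nose of the analyser with the middle of the jar straight in front of the nose. Then press the green button on top of the analyser right down to start the scan and let it come back up. Leave the other jar, the lid and the bottles where they stand.

Things in the scene. Friction and masses are not known exactly. Their poses are not given: they have to be found in the camera images.
- coral_jar: open candle jar of coral-red glass, no lid, filled with cream wax to 20 mm below the rim; upright round, straight sides, 88 mm across and 85 mm high, 0.35 to 0.65 kg, loose; it slides under a few newtons and does not tip when pushed with the fingertips 45 mm or less above the table. Origin: centre of its underside, z up.
- analyser: grey bench analyser, fixed to the table: housing 200 mm deep (own x) by 170 mm wide (own y), 150 mm high, with a tilted display on the rear of its top, up to 185 mm high. Its front, with the nose, faces its own -x, roughly towards the robot's right (-y), turned by up to 0.2 rad either way. Origin: centre of its underside.
- analyser_nose (a point): centre of the flat black front face of the analyser's nose, a round snout 36 mm across at its face that sticks out level 40 mm from the front of the housing, axis 50 mm above the table; rigid. The point's axes are the analyser's: the nose points along -x. A jar resting centred against it has its axis 44 mm in front of this point.
- scan_button_top (a point): centre of the top of the round green push button (32 mm across, on a 48 mm black collar) on the front half of the analyser's top, 172 mm above the table when up; pressed straight down.
- scan_button (a joint): travel of the green button: 0 up, 0.006 m right down; a spring returns it, about 1.5 N to start it and 5 N right down.
- grey_jar: closed grey candle jar with its lid on, 92 mm across at the lid and 99 mm high, 0.5 kg, loose. Not to be moved. Origin: centre of its underside.
- coral_lid: coral-red jar lid lying flat, 92 mm across, 13 mm high, loose. Not to be moved. Origin: centre of its underside.
- bottle_a: small dropper bottle with red cap and pale yellow liquid colour, 29 mm across, 74 mm high, loose, light. Not to be moved. Origin: centre of its underside.
- bottle_b: small dropper bottle with red cap, whitish, 29 mm across, 74 mm high, loose, light. Not to be moved. Origin: centre of its underside.

How it is judged (in metres and radians):
On the way, in this order (a step that is already met when the one before it is completed fails the run):
1. the coral jar stands against the nose, in line with it, at rest (x of coral_jar in the frame of analyser between -0.188 and -0.178 m and y of coral_jar in the frame of analyser between -0.01 and 0.01 m and angle between coral_jar's own z axis and vertical below 0.05 rad and height (world z) of coral_jar below 0.004 m and linear speed of coral_jar below 0.01 m/s), for 0.3 s.
2. the green button is pressed down while the jar stands there (x of coral_jar in the frame of analyser between -0.188 and -0.178 m and y of coral_jar in the frame of analyser between -0.01 and 0.01 m and value of joint scan_button above 0.0045 m), for 0.05 s.
At the end, for the whole second after the job is handed in: coral jar upright, at rest, its side within 4 mm of the nose face and its axis within 10 mm sideways of the nose axis; button pressed at least 4.5 mm once the jar was there, and up again; other jar, lid and bottles within 12 mm of where they stood, upright (all of step 1 and value of joint scan_button below 0.001 m and distance of each of grey_jar, coral_lid, bottle_a, bottle_b from where it was at the start of the episode below 0.012 m and angle between each of grey_jar, coral_lid, bottle_a, bottle_b's own z axis and vertical below 0.1 rad); the robot touches nothing.
It fails at once if the coral jar is lifted more than 8 mm or tipped more than 0.2 rad (height (world z) of coral_jar above 0.008 m or angle between coral_jar's own z axis and vertical above 0.2 rad).
It fails at once if the coral jar is knocked along faster than 0.4 m/s (linear speed of coral_jar above 0.4 m/s).
It fails at once if the coral jar is gripped or pushed by the fingers, or pressed on the nose, with more than 35 N (contact force between the fingers and coral_jar above 35 N or contact force between coral_jar and analyser above 35 N).
It fails at once if the button is pressed while the coral jar is not at the nose (value of joint scan_button above 0.003 m and not (x of coral_jar in the frame of analyser between -0.188 and -0.178 m and y of coral_jar in the frame of analyser between -0.01 and 0.01 m)).
It fails at once if the other jar, the lid or a bottle is moved more than 12 mm or knocked over (distance of any of grey_jar, coral_lid, bottle_a, bottle_b from where it was at the start of the episode above 0.012 m or angle between any of grey_jar, coral_lid, bottle_a, bottle_b's own z axis and vertical above 0.3 rad).
It also fails if it takes over 54 s, if anything falls off the work surface, if the arm or the gripper's body presses on something with over 40 N, if the wrist force passes 120 N, or if a joint passes its speed limit or range.

## Working session

There is one attempt and no reset: what is moved stays moved. The work goes in short steps, Python scripts to look and compute and a tool call to move; the robot and the scene stay as the last step left them, time stands still between calls to the robot, and variables do not carry over. Pictures are saved under pics/ and viewed, at most 11 in all, crops included, and the job is handed in when it is done.

Besides the shell and the picture viewer there is one more tool, called after "Request:" as name([rows], argument=value, ...), one row to a line, values as JSON. apply_moves: Moves the arm, as the interface text tells. Its arguments: {"type":"object","properties":{"moves":{"type":"array"},"grip_force":{"type":"number"}},"required":["moves"]}

```bash
mkdir -p pics; cat > h.py <<'E'
import numpy as np, cv2
from plant import ctrl
def cam(n):
    return ctrl.read_camera(n)
def save(c,n): cv2.imwrite('pics/'+n,c['color'][:,:,::-1])
def ray(c,u,v):
    K=c['K'];k=c['k1'];d=np.array([(u-K[0,2])/K[0,0],(v-K[1,2])/K[1,1]]);s=d.copy()
    for _ in range(30): s=d/(1+k*(s@s))
    T=c['world_from_camera'];return T[:3,3],T[:3,:3]@np.array([s[0],s[1],1])
def atz(c,u,v,z):
    o,d=ray(c,u,v);return o+d*(z-o[2])/d[2]
def proj(c,P):
    T=c['world_from_camera'];p=T[:3,:3].T@(np.asarray(P,float)-T[:3,3]);s=p[:2]/p[2];s=s*(1+c['k1']*(s@s))
    return c['K'][0,0]*s[0]+c['K'][0,2],c['K'][1,1]*s[1]+c['K'][1,2]
E
python3 - <<'E'
from h import *
for n in('scene','side'):
    c=cam(n);save(c,n+'0.png');print(n,c['K'][0],c['k1'],c['world_from_camera'].round(3).tolist())
o=ctrl.get_obs();print(o)
E
```

```text
scene [520.66196256   0.         313.49900121] -0.01428980770331096 [[0.684, 0.388, -0.618, 1.264], [0.729, -0.352, 0.587, -0.587], [0.01, -0.852, -0.523, 0.716], [0.0, 0.0, 0.0, 1.0]]
side [374.0156353    0.         327.26183805] -0.03620932332262478 [[0.928, -0.233, 0.289, 0.356], [-0.371, -0.627, 0.685, -0.491], [0.022, -0.744, -0.668, 0.677], [0.0, 0.0, 0.0, 1.0]]
{'time': 0.1, 'qpos': array([-77.8945365 ,  35.28337057,  -0.72192451,  81.62871587,
         0.46366603,  63.22043506,  -2.31581029]), 'dq': array([ 0.01181395, -0.10070024,  0.0627903 , -0.19535289,  0.06818937,
       -0.0050215 , -0.04154973]), 'tau': array([ 1.53835666e-03, -4.60041153e+01,  2.09979736e-01, -1.66244584e+01,
       -6.11405843e-02,  1.69964024e-02,  1.21164449e-04]), 'ee_pos': array([0.15293674, 0.63103927, 0.2176207 ]), 'eef_rot': array([-1.79870356e+02,  1.71044569e-03,  1.66377902e+02]), 'ft_force': array([ 0.10990849, -0.28215809,  0.60150067]), 'ft_torque': array([ 0.02782762,  0.02903876, -0.00752736]), 'finger_force': 0.0, 'gripper_width': 1.0001487563208058}
```

View pics/scene0.png

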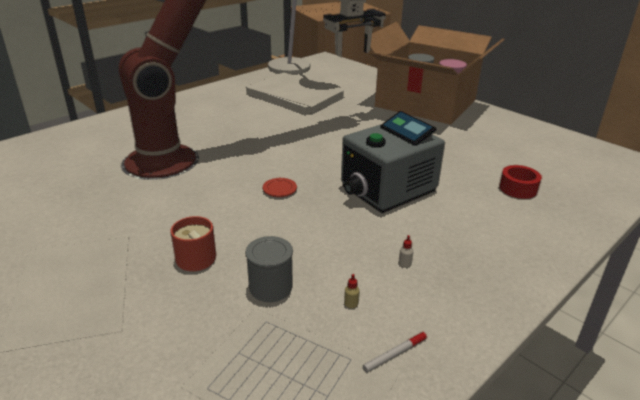

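View pics/side0.png

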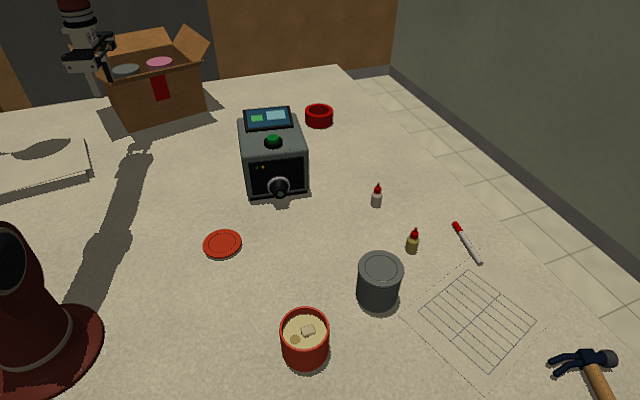

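Scene: the coral jar is at (194,243), the grey jar at (270,268), the lid at (280,188), the bottles at (352,292) and (406,252), and the analyser nose at (352,184). Side: the jar rim is at (304,330) and the nose at (279,187). I'll enlarge the analyser for picking points and measure the blobs.

```bash
python3 - <<'E'
from h import *
a=cv2.imread('pics/scene0.png')[105:215,330:450];b=cv2.imread('pics/side0.png')[100:210,225:325]
a=cv2.resize(a,None,fx=4,fy=4,interpolation=cv2.INTER_CUBIC)[:,:400+80];b=cv2.resize(b,None,fx=3.2,fy=4,interpolation=cv2.INTER_CUBIC)
cv2.imwrite('pics/an.png',np.hstack([a,b]))
for n in('scene','side'):
    c=cam(n);im=c['color'];hsv=cv2.cvtColor(im,cv2.COLOR_RGB2HSV).astype(int);H,S,V=hsv[...,0],hsv[...,1],hsv[...,2]
    g=((H>50)&(H<80)&(S>120)&(V>40)).astype('uint8');r=(((H<6)|(H>172))&(S>140)&(V>70)).astype('uint8')
    for nm,m in(('g',g),('r',r)):
        k,l,st,ce=cv2.connectedComponentsWithStats(m)
        for i in range(1,k):
            if st[i,4]>25:print(n,nm,st[i],ce[i].round(1),*[atz(c,*ce[i],z)[:2].round(3) for z in(0,.013,.085,.172)])
E
```

```text
scene g [370 134  13   8  83] [375.6 137.5] [0.316 0.58 ] [0.333 0.559] [0.429 0.442] [0.544 0.3  ]
scene r [407  67  16  26 307] [414.6  79.8] [0.068 1.106] [0.09  1.075] [0.21  0.905] [0.355 0.699]
scene r [503 165  38  33 836] [521.7 180.9] [0.764 0.672] [0.774 0.65 ] [0.824 0.523] [0.884 0.37 ]
scene r [263 178  33  19 479] [279.2 187. ] [0.344 0.161] [0.361 0.147] [0.453 0.072] [ 0.565 -0.019]
scene r [ 171  217   44   54 1257] [193.7 246.9] [ 0.414 -0.146] [ 0.429 -0.154] [ 0.515 -0.198] [ 0.618 -0.252]
scene r [404 236   7  12  54] [407.2 243. ] [0.726 0.218] [0.736 0.203] [0.79  0.122] [0.855 0.025]
scene r [348 275   9  13  77] [352.2 282.3] [0.733 0.029] [0.742 0.018] [ 0.796 -0.044] [ 0.86  -0.119]
scene r [410 333  16  12 106] [417.9 338.2] [0.916 0.007] [ 0.922 -0.004] [ 0.957 -0.063] [ 1.    -0.136]
side g [251 114  12   8  75] [256.3 117.7] [0.579 0.719] [0.575 0.696] [0.551 0.567] [0.523 0.411]
side g [267 134  12   9  90] [272.5 138.1] [0.598 0.567] [0.593 0.547] [0.567 0.434] [0.536 0.298]
side r [305 104  28  14 184] [318.5 110.9] [0.809 0.691] [0.8   0.668] [0.752
[... 260 characters left out ...]
5 243.1] [0.357 0.157] [0.357 0.144] [0.357 0.075] [ 0.357 -0.008]
side r [411 231   7   7  31] [413.9 233.6] [0.81 0.02] [0.801 0.01 ] [ 0.753 -0.044] [ 0.694 -0.11 ]
side r [297 307  25  12  78] [308.6 311.9] [ 0.49  -0.094] [ 0.487 -0.102] [ 0.473 -0.144] [ 0.456 -0.195]
side r [279 308  50  64 551] [304.4 351.2] [ 0.454 -0.171] [ 0.452 -0.177] [ 0.441 -0.211] [ 0.429 -0.252]
side r [ 86 316  16  47 265] [ 93.3 335.7] [0.081 0.003] [ 0.086 -0.007] [ 0.115 -0.059] [ 0.151 -0.123]
side r [  0 374   4  20  40] [  1.2 383.9] [-0.071 -0.042] [-0.062 -0.05 ] [-0.017 -0.098] [ 0.038 -0.156]
side r [  0 385  54  15 292] [ 25.9 393.4] [-0.026 -0.075] [-0.018 -0.083] [ 0.022 -0.127] [ 0.071 -0.181]
```

View pics/an.png

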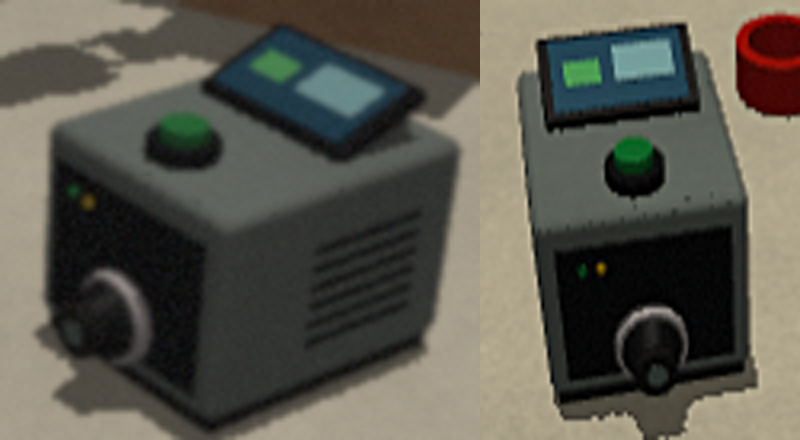

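The crop shows: nose face centre at about (348,189) in scene and (280,194) in side, bottom front corners at scene (382.5,212.5) and side (250,200.5) and (308.7,192.5), and the green button centred on the upper front. I'll fit the poses now.

```bash
python3 - <<'E'
from h import *
from scipy.optimize import least_squares as ls
C={n:cam(n) for n in('scene','side')}
obs=[('scene',(-.1,-.085,0),(382.5,212)),('scene',(.1,-.085,0),(436,191.2)),('side',(-.1,.085,0),(250,200.5)),('side',(-.1,-.085,0),(308.7,192.5)),
('scene',(-.14,0,.05),(348,188.5)),('side',(-.14,0,.05),(280.3,193.5))]
def W(p,q):
    c,s=np.cos(p[2]),np.sin(p[2]);return [p[0]+c*q[0]-s*q[1],p[1]+s*q[0]+c*q[1],q[2]]
f=lambda p:np.ravel([np.subtract(proj(C[n],W(p,q)),uv) for n,q,uv in obs])
r=ls(f,[.54,.34,1.57],loss='soft_l1');print(r.x.round(4),r.fun.reshape(-1,2).round(1).tolist());p=r.x
t=np.linspace(0,2*np.pi,72)
def box(n,x,y,rad,h):
    P=np.array([proj(C[n],(x+rad*np.cos(a),y+rad*np.sin(a),z)) for a in t for z in(0,h)]);return np.r_[P.min(0),P.max(0)]
for nm,rad,h,bx in(('coral',.044,.085,{'scene':(171,217,215,271),'side':(279,307,329,372)}),('grey',.046,.099,{'scene':(247,238.5,293,300),'side':(356,251,404,314)}),('lid',.046,.013,{'scene':(263,178,296,197),'side':(203,229,241,258)}),
):
    r=ls(lambda q:np.r_[[box(n,*q,rad,h)-bx[n] for n in bx]].ravel(),[.45,-.1],loss='soft_l1');print(nm,r.x.round(4),r.fun.reshape(-1,4).round(1).tolist())
for nm,a,b in(('bottA',(352.2,282.3),(413.9,233.6)),('bottB',(407.2,243),(377.3,188.8))):print(nm,atz(C['scene'],*a,.062).round(3),atz(C['side'],*b,.062).round(3))
print('nose',W(p,(-.14,0,.05)),'target',W(p,(-.184,0,0)))
for n,uv in(('scene',(375.6,137.5)),('side',(272.5,138.1))):print('btn',atz(C[n],*uv,.1695))
E
```

```text
[0.5423 0.368  1.4696] [[-0.2, 3.7], [1.2, -0.9], [-2.5, 2.4], [0.2, 0.1], [0.1, 0.2], [-0.0, -0.5]]
coral [ 0.4557 -0.1678] [[-1.8, -1.2, 1.2, 2.4], [-0.5, -2.7, 0.3, 0.7]]
grey [ 0.6371 -0.1073] [[-2.4, -2.5, 0.6, 5.9], [-1.7, -2.9, 1.0, 0.1]]
lid [0.3578 0.1518] [[-0.7, -0.8, 1.6, 2.6], [-1.6, -2.1, 0.7, 1.4]]
bottA [ 0.779 -0.024  0.062] [ 0.768 -0.027  0.062]
bottB [0.773 0.148 0.062] [0.763 0.144 0.062]
nose [np.float64(0.52819516713736), np.float64(0.22874428094095983), 0.05] target [np.float64(0.5237486724343077), np.float64(0.1849695315429824), 0]
btn [0.54048483 0.30403975 0.1695    ]
btn [0.53708846 0.30177695 0.1695    ]
```

The fit agrees to about 3 px: coral jar at (0.456,-0.168), jar target at (0.524,0.185), analyser yaw about 84°. My plan is to push the jar with the half-open fingers as a cradle (6 cm opening). First I'll hover behind the jar.

Request:
apply_moves([
  [[0, 0, -2.64, 2.59, -1.9, 0.6, 6], [0, 0, -2.64, 2.59, -1.9, 0.6, 6], [0, 0, -2.64, 2.59, -1.9, 0.6, 6], [0, 0, -2.64, 2.59, -1.9, 0.6, 6], [0, 0, -2.64, 2.59, -1.9, 0.6, 6], [0, 0, -2.64, 2.59, -1.9, 0.6, 6], [0, 0, -2.64, 2.59, -1.9, 0.6, 6], [0, 0, -2.64, 2.59, -1.9, 0.6, 6], [0, 0, -2.64, 1.75, -2.88, 0, 6], [0, 0, -2.64, 1.75, -2.88, 0, 6], [0, 0, -2.64, 1.75, -2.88, 0, 6], [0, 0, -2.64, 1.75, -2.88, 0, 6], [0, 0, -2.64, 1.75, -2.88, 0, 6], [0, 0, -2.64, 1.75, -2.88, 0, 6], [0, 0, -2.64, 1.75, -2.88, 0, 6], [0, 0, -2.64, 1.75, -2.88, 0, 6]],
])

```text
time: 1.63
ee_pos: [0.5008, 0.2479, 0.2668]
eef_rot: [180.0, -0.0, 124.0]
ft_force: [0.4, 1.0, 0.2]
gripper_width: 0.643
finger_force: 0.0
```

Request:
apply_moves([
  [[0, 0, -2.64, 0, -3.33, 0, 6], [0, 0, -2.64, 0, -3.33, 0, 6], [0, 0, -2.64, 0, -3.33, 0, 6], [0, 0, -2.64, 0, -3.33, 0, 6], [0, 0, -2.64, 0, -3.33, 0, 6], [0, 0, -2.64, 0, -3.33, 0, 6], [0, 0, -2.64, 0, -3.33, 0, 6], [0, 0, -2.64, 0, -3.33, 0, 6], [0, 0, -2.64, 0, -3.33, 0, 6], [0, 0, -2.64, -0.81, -2.96, 0, 6], [0, 0, -2.64, -0.81, -2.96, 0, 6], [0, 0, -2.64, -0.81, -2.96, 0, 6], [0, 0, -2.64, -0.81, -2.96, 0, 6], [0, 0, -2.64, -0.81, -2.96, 0, 6], [0, 0, -2.64, -0.81, -2.96, 0, 6], [0, 0, -2.64, -0.81, -2.96, 0, 6], [0, 0, 0, 0, 0, 0, 6], [0, 0, 0, 0, 0, 0, 6]],
])

```text
time: 3.13
ee_pos: [0.4427, -0.2594, 0.2668]
eef_rot: [180.0, 0.0, 81.7]
ft_force: [0.8, 0.8, 0.1]
gripper_width: 0.647
finger_force: 0.0
```

Request:
apply_moves([
  [[0, 0, 0, 0, 0, -3.5, 6], [0, 0, 0, 0, 0, -3.5, 6], [0, 0, 0, 0, 0, -3.5, 6], [0, 0, 0, 0, 0, -3.5, 6], [0, 0, 0, 0, 0, -3.5, 6], [0, 0, 0, 0, 0, -3.5, 6], [0, 0, 0, 0, 0, -2, 6], [0, 0, 0, 0, 0, -1, 6], [0, 0, 0, 0, 0, 0, 6], [0, 0, 0, 0, 0, 0, 6]],
])

```text
time: 3.97
ee_pos: [0.4444, -0.2571, 0.027]
eef_rot: [180.0, -0.0, 82.0]
ft_force: [-0.9, 0.6, 0.0]
gripper_width: 0.644
finger_force: 0.0
```

```bash
python3 - <<'E'
from h import *
c=cam('side');save(c,'s1.png');d=cam('scene');save(d,'c1.png')
cv2.imwrite('pics/v1.png',np.hstack([c['color'][200:,180:480],d['color'][120:320,120:420]])[:,:,::-1])
print(ctrl.get_obs()['ee_pos'],ctrl.get_obs()['ft_force'])
E
```

```text
[ 0.44493415 -0.25790938  0.0281159 ] [ 0.27889289 -0.27559938  1.1903951 ]
```

View pics/v1.png

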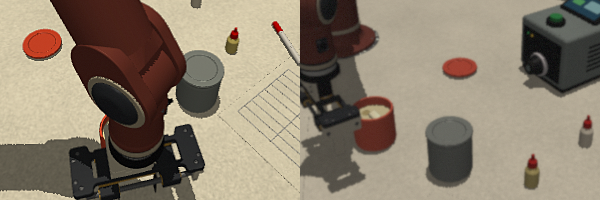

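The side view shows the gripper standing behind the jar, and the scene view shows nothing touching yet. Next I advance and push gently.

Request:
apply_moves([
  [[0, 0, 0, 0.13, 0.9, 0, 6], [0, 0, 0, 0.13, 0.9, 0, 6], [0, 0, 0, 0.13, 0.9, 0, 6], [0, 0, 0, 0.13, 0.9, 0, 6], [0, 0, 0, 0.1, 0.5, 0, 6], [0, 0, 0, 0.1, 0.5, 0, 6], [0, 0, 0, 0.1, 0.5, 0, 6], [0, 0, 0, 0.15, 0.7, 0, 6], [0, 0, 0, 0.22, 1, 0, 6], [0, 0, 0, 0.22, 1, 0, 6], [0, 0, 0, 0.22, 1, 0, 6], [0, 0, 0, 0.22, 1, 0, 6], [0, 0, 0, 0.22, 1, 0, 6], [0, 0, 0, 0.22, 1, 0, 6], [0, 0, 0, 0.22, 1, 0, 6], [0, 0, 0, 0.22, 1, 0, 6]],
])

```text
time: 5.4
ee_pos: [0.4711, -0.1187, 0.0267]
eef_rot: [180.0, 0.0, 81.9]
ft_force: [-0.4, -3.5, 1.5]
gripper_width: 0.647
finger_force: 1.6
```

Request:
apply_moves([
  [[0, 0, 0, 0.22, 1, 0, 6], [0, 0, 0, 0.22, 1, 0, 6], [0, 0, 0, 0.22, 1, 0, 6], [0, 0, 0, 0.22, 1, 0, 6], [0, 0, 0, 0.22, 1, 0, 6], [0, 0, 0, 0.22, 1, 0, 6], [0, 0, 0, 0.22, 1, 0, 6], [0, 0, 0, 0.22, 1, 0, 6], [0, 0, 0, 0.22, 1, 0, 6], [0, 0, 0, 0.22, 1, 0, 6], [0, 0, 0, 0.22, 1, 0, 6], [0, 0, 0, 0.22, 1, 0, 6], [0, 0, 0, 0.22, 1, 0, 6], [0, 0, 0, 0.22, 1, 0, 6], [0, 0, 0, 0.15, 0.7, 0, 6], [0, 0, 0, 0.1, 0.4, 0, 6], [0, 0, 0, 0, 0.2, 0, 6], [0, 0, 0, 0, 0, 0, 6]],
])

```text
time: 6.9
ee_pos: [0.5044, 0.0344, 0.0266]
eef_rot: [180.0, -0.1, 81.9]
ft_force: [-0.6, -0.2, 1.5]
gripper_width: 0.645
finger_force: 1.1
```

```bash
python3 - <<'E'
from h import *
c=cam('side');d=cam('scene');save(c,'s2.png');save(d,'c2.png')
v=np.hstack([c['color'][90:290,190:340],d['color'][110:310,230:430]])
cv2.imwrite('pics/v2.png',cv2.resize(v[:,:,::-1],None,fx=2.2,fy=2.2,interpolation=cv2.INTER_CUBIC))
o=ctrl.get_obs();print(o['ee_pos'],o['ft_force'],o['eef_rot'])
E
```

```text
[0.50435631 0.03433233 0.02655732] [ 0.20255402 -1.0698006   0.21550137] [-1.79990387e+02 -8.22757933e-02  8.19085973e+01]
```

View pics/v2.png

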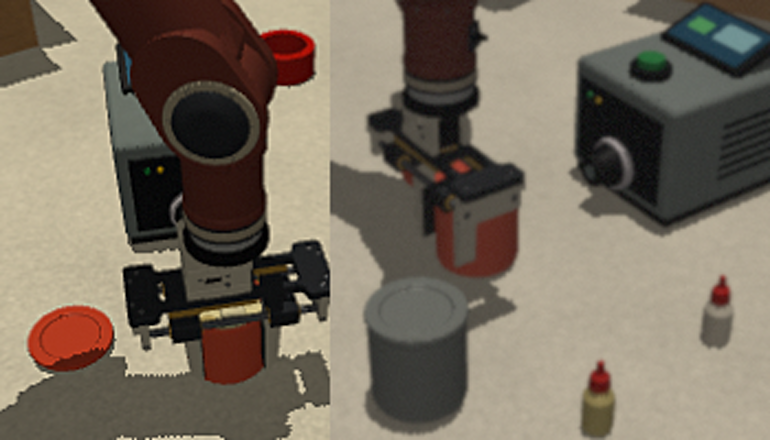

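The jar sits in the cradle: its right edge in scene is near (518-330)/2.2+230 = 315 and its bottom near row 236. I'll check the jar with those edges and use the wrist camera for the nose line.

```bash
python3 - <<'E'
from h import *
w=cam('wrist');save(w,'w2.png')
d=cam('scene');t=np.linspace(0,6.283,90)
def box(n,x,y,rad=.044,h=.085):
    P=np.array([proj(n,(x+rad*np.cos(a),y+rad*np.sin(a),z)) for a in t for z in(0,h)]);return np.r_[P.min(0),P.max(0)].round(1)
print(box(d,.510,.0737));hsv=cv2.cvtColor(d['color'],cv2.COLOR_RGB2HSV).astype(int)
m=((hsv[...,0]<6)|(hsv[...,0]>172))&(hsv[...,1]>140)&(hsv[...,2]>60);m[:,:265]=0;m[:,340:]=0;m[:195]=0;m[260:]=0
ys,xs=np.nonzero(m);print(xs.min(),ys.min(),xs.max(),ys.max())
for P in((.528,.229,.05),(.510,.0737,.085)):print(proj(w,P))
E
```

```text
[276.6 186.4 315.3 238. ]
278 205 313 234
(np.float64(314.6068168192169), np.float64(-217.69060549745))
(np.float64(325.4601146472805), np.float64(198.65857156286322))
```

View pics/w2.png

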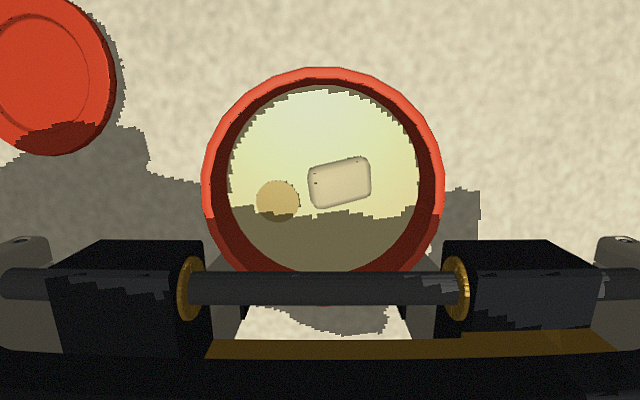

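The wrist view shows the rim centred at (323,187) against a predicted (325,199). So the jar is centred sideways and about 4 mm ahead of prediction, near (0.511,0.078). I continue to about 2 cm short of the nose.

Request:
apply_moves([
  [[0, 0, 0, 0.1, 0.5, 0, 6], [0, 0, 0, 0.12, 0.9, 0, 6], [0, 0, 0, 0.12, 0.9, 0, 6], [0, 0, 0, 0.12, 0.9, 0, 6], [0, 0, 0, 0.12, 0.9, 0, 6], [0, 0, 0, 0.12, 0.9, 0, 6], [0, 0, 0, 0.12, 0.9, 0, 6], [0, 0, 0, 0.12, 0.8, 0, 6], [0, 0, 0, 0.1, 0.6, 0, 6], [0, 0, 0, 0.1, 0.5, 0, 6], [0, 0, 0, 0.05, 0.4, 0, 6], [0, 0, 0, 0.05, 0.3, 0, 6], [0, 0, 0, 0, 0.1, 0, 6], [0, 0, 0, 0, 0, 0, 6]],
])

```text
time: 8.27
ee_pos: [0.5166, 0.1199, 0.0266]
eef_rot: [-180.0, -0.0, 81.9]
ft_force: [0.6, -1.0, -1.1]
gripper_width: 0.647
finger_force: 0.6
```

```bash
python3 - <<'E'
from h import *
w=cam('wrist');d=cam('scene')
v=np.hstack([cv2.resize(w['color'][:300],(480,225)),cv2.resize(d['color'][140:215,280:386],(318,225),interpolation=cv2.INTER_CUBIC)])
cv2.imwrite('pics/v3.png',v[:,:,::-1])
o=ctrl.get_obs();print(o['ee_pos'],o['ft_force'],o['eef_rot'])
for P in((.528,.229,.05),(.522,.165,.085),(.524,.185,.085)):print(proj(w,P),proj(d,P))
hsv=cv2.cvtColor(w['color'],cv2.COLOR_RGB2HSV).astype(int)
m=((hsv[...,0]<8)|(hsv[...,0]>172))&(hsv[...,1]>120)&(hsv[...,2]>60);m[:,:190]=0;m[:,460:]=0
n,l,st,ce=cv2.connectedComponentsWithStats(m.astype('uint8'));i=1+st[1:,4].argmax();print(st[i])
pts=[]
for r in range(0,260,6):
    xs=np.nonzero(l[r]==i)[0]
    if len(xs)>3:pts+=[(xs[0],r),(xs[-1],r)]
e=cv2.fitEllipse(np.array(pts,np.float32));print(e,atz(w,*e[0],.085))
E
```

```text
[0.51661731 0.11989835 0.02660398] [ 0.23606438 -0.56550199 -0.43768349] [-1.79989435e+02 -5.00082515e-02  8.19021595e+01]
(np.float64(314.97353557092674), np.float64(13.36056569887765)) (np.float64(348.1601795393336), np.float64(188.67015450685858))
(np.float64(322.36738482317526), np.float64(182.80986485322413)) (np.float64(328.27949711323356), np.float64(184.50798927640565))
(np.float64(319.7777252861987), np.float64(122.90548523768685)) (np.float64(334.8524679304778), np.float64(181.9325540844686))
[  200    67   245   205 12198]
((322.4453125, 185.90867614746094), (238.46310424804688, 243.5689239501953), 91.22193908691406) [0.52187288 0.16392246 0.085     ]
```

View pics/v3.png

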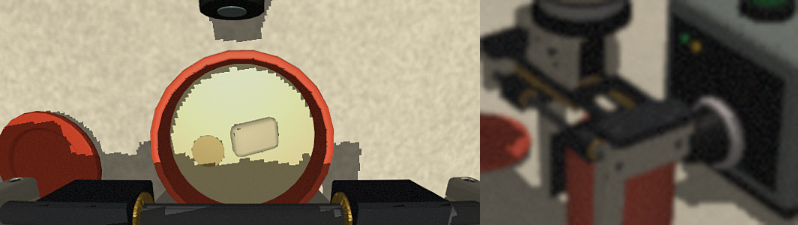

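The wrist view shows the nose at the top with its face centred at about (309,22), against a predicted (315,13). That puts it within 3 mm of my fit, at x≈0.526, and the jar axis at (0.522,0.164). About 17–20 mm remains, so I close in slowly.

Request:
apply_moves([
  [[0, 0, 0, 0.01, 0.3, 0, 6], [0, 0, 0, 0.01, 0.3, 0, 6], [0, 0, 0, 0.01, 0.3, 0, 6], [0, 0, 0, 0.01, 0.2, 0, 6], [0, 0, 0, 0.01, 0.15, 0, 6], [0, 0, 0, 0.01, 0.15, 0, 6], [0, 0, 0, 0, 0.1, 0, 6], [0, 0, 0, 0, 0.1, 0, 6]],
])

```text
time: 9.03
ee_pos: [0.5172, 0.1354, 0.0266]
eef_rot: [180.0, 0.0, 81.9]
ft_force: [0.9, -1.6, -0.5]
gripper_width: 0.643
finger_force: 1.1
```

Request:
apply_moves([
  [[0, 0, 0, 0, 0.08, 0, 6], [0, 0, 0, 0, 0.08, 0, 6], [0, 0, 0, 0, 0.08, 0, 6]],
])

```text
time: 9.28
ee_pos: [0.5172, 0.1378, 0.0266]
eef_rot: [-180.0, 0.0, 81.9]
ft_force: [0.4, -1.9, 0.0]
gripper_width: 0.642
finger_force: 1.1
```

Request:
apply_moves([
  [[0, 0, 0, 0, 0.08, 0, 6], [0, 0, 0, 0, 0.08, 0, 6]],
])

```text
time: 9.45
ee_pos: [0.5172, 0.1394, 0.0266]
eef_rot: [-180.0, -0.0, 81.9]
ft_force: [-0.1, -2.9, -0.1]
gripper_width: 0.645
finger_force: 1.1
```

```bash
cat > w.py <<'E'
from h import *
w=cam('wrist');save(w,'wl.png');o=ctrl.get_obs();print(o['ee_pos'],o['ft_force'])
hsv=cv2.cvtColor(w['color'],cv2.COLOR_RGB2HSV).astype(int)
m=((hsv[...,0]<8)|(hsv[...,0]>172))&(hsv[...,1]>120)&(hsv[...,2]>60);m[:,:190]=0;m[:,460:]=0
n,l,st,ce=cv2.connectedComponentsWithStats(m.astype('uint8'));i=1+st[1:,4].argmax()
pts=[]
for r in range(0,260,6):
    xs=np.nonzero(l[r]==i)[0]
    if len(xs)>3:pts+=[(xs[0],r),(xs[-1],r)]
e=cv2.fitEllipse(np.array(pts,np.float32));print(e,atz(w,*e[0],.085))
E
python3 w.py
```

```text
[0.51718154 0.13966335 0.02663234] [ 0.82510616 -2.40946314  0.28410417]
((322.53204345703125, 186.1273651123047), (238.0964813232422, 243.61459350585938), 91.74691772460938) [0.52247312 0.18337707 0.085     ]
```

View pics/wl.png

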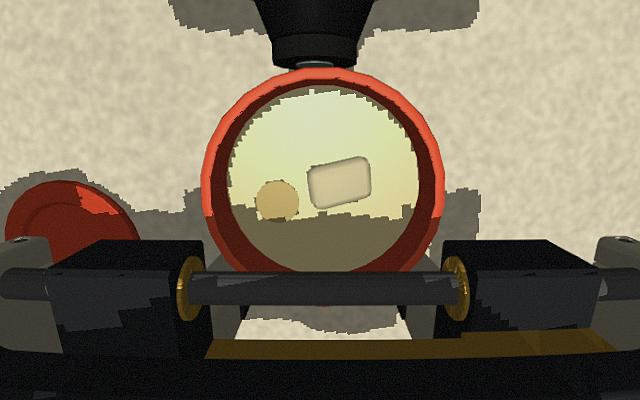

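The wrist view shows the nose spanning columns 273–357 (centre 315), directly over the jar centre at 322. The sideways error is only 1–3 mm and the jar is nearly touching. I nudge until the force rises.

Request:
apply_moves([
  [[0, 0, 0, -0.02, 0.08, 0, 6], [0, 0, 0, -0.02, 0.08, 0, 6]],
])

```text
time: 9.67
ee_pos: [0.5169, 0.1411, 0.0267]
eef_rot: [180.0, -0.0, 81.9]
ft_force: [0.8, -1.8, -1.3]
gripper_width: 0.649
finger_force: 1.0
```

Request:
apply_moves([
  [[0, 0, 0, 0, 0.08, 0, 6], [0, 0, 0, 0, 0.08, 0, 6]],
])

```text
time: 9.83
ee_pos: [0.5168, 0.1427, 0.0266]
eef_rot: [-180.0, -0.0, 81.9]
ft_force: [0.1, -2.7, -0.3]
gripper_width: 0.644
finger_force: 1.1
```

Request:
apply_moves([
  [[0, 0, 0, 0, 0.08, 0, 6], [0, 0, 0, 0, 0.06, 0, 6]],
])

```text
time: 10.0
ee_pos: [0.5167, 0.144, 0.0266]
eef_rot: [-180.0, 0.0, 81.9]
ft_force: [0.0, -2.4, 0.2]
gripper_width: 0.647
finger_force: 1.1
```

Request:
apply_moves([
  [[0, 0, 0, 0, 0.06, 0, 6], [0, 0, 0, 0, 0.06, 0, 6]],
])

```text
time: 10.17
ee_pos: [0.5167, 0.145, 0.0266]
eef_rot: [-180.0, 0.0, 81.9]
ft_force: [0.3, -3.9, 0.4]
gripper_width: 0.65
finger_force: 1.6
```

Request:
apply_moves([
  [[0, 0, 0, 0, 0.05, 0, 6]],
])

```text
time: 10.25
ee_pos: [0.5167, 0.145, 0.0267]
eef_rot: [180.0, 0.1, 81.9]
ft_force: [-0.9, -4.4, -0.3]
gripper_width: 0.644
finger_force: 1.8
```

Request:
apply_moves([
  [[0, 0, 0, 0, 0.05, 0, 6]],
])

```text
time: 10.33
ee_pos: [0.5167, 0.1451, 0.0267]
eef_rot: [180.0, 0.1, 81.9]
ft_force: [-0.8, -4.2, 0.1]
gripper_width: 0.644
finger_force: 2.2
```

The arm has stalled at 4 N, so the jar is touching the nose. I check alignment before backing off.

```bash
python3 w.py; python3 - <<'E'
import cv2,numpy as np
g=cv2.imread('pics/wl.png').max(2)
for r in(38,45,52,58):
    x=np.nonzero(g[r,230:420]<60)[0]+230
    if len(x):print(r,x.min(),x.max(),(x.min()+x.max())/2)
E
python3 -c "
from h import *
w=cam('wrist')
for z in(.05,.085):print(proj(w,(.5223,.1887,z)),proj(w,(.5223+.044*.102,.1887+.0438,z)))"
```

```text
[0.5166891  0.14502784 0.0266447 ] [-0.19730195 -4.89750281  1.28807695]
((322.490234375, 186.56393432617188), (238.52622985839844, 243.48443603515625), 88.53092193603516) [0.52197737 0.18893996 0.085     ]
38 267 367 317.0
45 270 364 317.0
52 273 361 317.0
58 275 359 317.0
(np.float64(323.4291864291683), np.float64(171.5538211357698)) (np.float64(319.2259177347652), np.float64(68.41043990534047))
(np.float64(323.5114708680699), np.float64(187.09566797290478)) (np.float64(317.89185663873263), np.float64(50.45713310766362))
```

Nose column 317 against an ideal 319 means about 1 mm off. I retract straight back, then raise and shut the fingers.

Request:
apply_moves([
  [[0, 0, 0, -0.03, -0.2, 0, 6], [0, 0, 0, -0.04, -0.3, 0, 6], [0, 0, 0, -0.07, -0.5, 0, 6], [0, 0, 0, -0.14, -1, 0, 6], [0, 0, 0, -0.14, -1, 0, 6], [0, 0, 0, -0.2, -1.5, 0, 6], [0, 0, 0, -0.2, -1.5, 0, 6], [0, 0, 0, -0.2, -1.5, 0, 6], [0, 0, 0, 0, 0, 2, 6], [0, 0, 0, 0, 0, 3.5, 3], [0, 0, 0, 0, 0, 3.5, 0], [0, 0, 0, 0, 0, 3.5, 0], [0, 0, 0, 0, 0, 3.5, 0], [0, 0, 0, 0, 0, 3.5, 0], [0, 0, 0, 0, 0, 3.5, 0], [0, 0, 0, 0, 0, 0, 0], [0, 0, 0, 0, 0, 0, 0]],
])

```text
time: 11.85
ee_pos: [0.5073, 0.0703, 0.2585]
eef_rot: [179.8, -0.1, 81.8]
ft_force: [0.4, 0.4, -0.2]
gripper_width: 0.121
finger_force: 0.0
```

```bash
python3 - <<'E'
from h import *
w=cam('wrist');d=cam('scene');s=cam('side')
v=np.hstack([cv2.resize(w['color'],(400,250)),cv2.resize(d['color'][110:220,310:420],(250,250)),])
cv2.imwrite('pics/v4.png',v[:,:,::-1])
o=ctrl.get_obs();print(o['ee_pos'],o['ft_force'])
for n,c in(('w',w),('d',d),('s',s)):
    hsv=cv2.cvtColor(c['color'],cv2.COLOR_RGB2HSV).astype(int);m=((hsv[...,0]>50)&(hsv[...,0]<80)&(hsv[...,1]>120)&(hsv[...,2]>40)).astype('uint8')
    k,l,st,ce=cv2.connectedComponentsWithStats(m)
    for i in range(1,k):
        if st[i,4]>25:print(n,st[i],atz(c,*ce[i],.170).round(4))
E
```

```text
[0.50529239 0.07095143 0.25516201] [-0.06605262  0.6229797   0.04246717]
d [370 134  12   8  80] [0.5409 0.3036 0.17  ]
s [251 117  12   5  46] [0.5225 0.4083 0.17  ]
s [267 135   7   8  50] [0.531  0.3011 0.17  ]
```

View pics/v4.png

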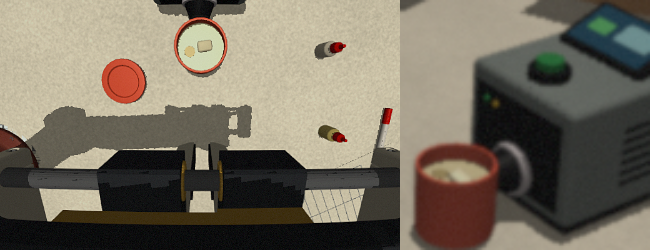

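The jar stands upright against the nose, centred, with the lid and bottles undisturbed. I move over the button at (0.539,0.303) and descend.

Request:
apply_moves([
  [[0, 0, 0, 0.42, 2.9, 0, 0], [0, 0, 0, 0.42, 2.9, 0, 0], [0, 0, 0, 0.42, 2.9, 0, 0], [0, 0, 0, 0.42, 2.9, 0, 0], [0, 0, 0, 0.42, 2.9, 0, 0], [0, 0, 0, 0.42, 2.9, 0, 0], [0, 0, 0, 0.42, 2.9, 0, 0], [0, 0, 0, 0.42, 2.9, 0, 0], [0, 0, 0, 0, 0, 0, 0], [0, 0, 0, 0, 0, -2.5, 0], [0, 0, 0, 0, 0, -2.5, 0], [0, 0, 0, 0, 0, -1.5, 0], [0, 0, 0, 0, 0, 0, 0], [0, 0, 0, 0, 0, 0, 0]],
])

```text
time: 13.17
ee_pos: [0.5393, 0.3023, 0.1898]
eef_rot: [-179.8, 0.2, 81.9]
ft_force: [-0.1, -1.4, 1.0]
gripper_width: 0.001
finger_force: 0.0
```

```bash
python3 - <<'E'
from h import *
d=cam('scene');s=cam('side')
v=np.hstack([cv2.resize(d['color'][80:220,310:450],(350,350)),cv2.resize(s['color'][90:230,210:350],(350,350))])
cv2.imwrite('pics/v5.png',v[:,:,::-1])
o=ctrl.get_obs();print(o['ee_pos'],o['ft_force'])
E
```

```text
[0.54086785 0.30276755 0.1921844 ] [-0.38232698  0.34796133  0.37361388]
```

View pics/v5.png

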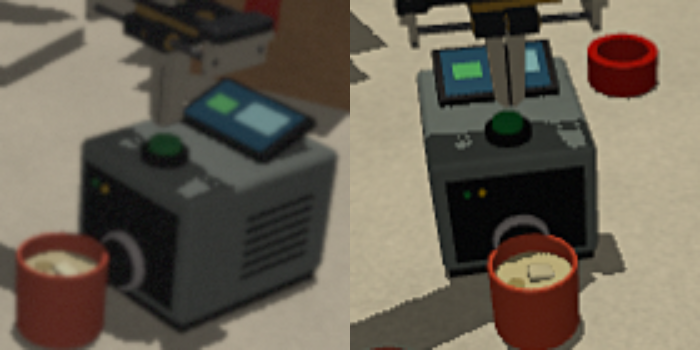

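Both views show the shut fingertips directly above the button. I press slowly.

Request:
apply_moves([
  [[0, 0, 0, 0, 0, -0.6, 0], [0, 0, 0, 0, 0, -0.5, 0], [0, 0, 0, 0, 0, -0.4, 0], [0, 0, 0, 0, 0, -0.3, 0], [0, 0, 0, 0, 0, -0.2, 0], [0, 0, 0, 0, 0, -0.2, 0], [0, 0, 0, 0, 0, -0.1, 0], [0, 0, 0, 0, 0, 0, 0]],
])

```text
time: 13.93
ee_pos: [0.54, 0.3032, 0.1689]
eef_rot: [-180.0, -0.0, 81.9]
ft_force: [-2.7, -0.4, 3.4]
gripper_width: 0.006
finger_force: 1.7
```

Request:
apply_moves([
  [[0, 0, 0, 0, 0, -0.15, 0], [0, 0, 0, 0, 0, 0, 0]],
])

```text
time: 14.1
ee_pos: [0.54, 0.3032, 0.1673]
eef_rot: [-180.0, -0.0, 81.9]
ft_force: [-2.0, -0.5, 3.5]
gripper_width: 0.007
finger_force: 2.1
```

Request:
apply_moves([
  [[0, 0, 0, 0, 0, -0.12, 0], [0, 0, 0, 0, 0, 0, 0]],
])

```text
time: 14.27
ee_pos: [0.54, 0.3032, 0.1664]
eef_rot: [-180.0, -0.0, 81.9]
ft_force: [-2.5, -1.3, 5.4]
gripper_width: 0.003
finger_force: 2.8
```

Request:
apply_moves([
  [[0, 0, 0, 0, 0, -0.12, 0], [0, 0, 0, 0, 0, 0, 0]],
])

```text
time: 14.43
ee_pos: [0.5401, 0.3032, 0.1663]
eef_rot: [-180.0, -0.1, 81.9]
ft_force: [-4.1, -1.0, 10.0]
gripper_width: 0.005
finger_force: 5.3
```

The button bottomed out: z stalled at 0.166 with the force rising to 10 N. I hold briefly, lift off and check.

Request:
apply_moves([
  [[0, 0, 0, 0, 0, 0, 0], [0, 0, 0, 0, 0, 0.3, 0], [0, 0, 0, 0, 0, 0.6, 0], [0, 0, 0, 0, 0, 1.5, 0], [0, 0, 0, 0, 0, 3, 0], [0, 0, 0, 0, 0, 3, 0], [0, 0, 0, 0, 0, 2, 0], [0, 0, 0, 0, 0, 0, 0], [0, 0, 0, 0, 0, 0, 0], [0, 0, 0, 0, 0, 0, 0], [0, 0, 0, 0, 0, 0, 0], [0, 0, 0, 0, 0, 0, 0]],
])

```text
time: 15.43
ee_pos: [0.5395, 0.3031, 0.267]
eef_rot: [-179.9, 0.1, 81.9]
ft_force: [0.1, -0.3, 0.4]
gripper_width: 0.004
finger_force: 0.0
```

```bash
python3 - <<'E'
from h import *
d=cam('scene');s=cam('side')
v=np.hstack([d['color'][80:320,230:450],s['color'][90:330,190:430]])
cv2.imwrite('pics/v6.png',cv2.resize(v,None,fx=1.7,fy=1.7,interpolation=cv2.INTER_CUBIC)[:,:,::-1])
o=ctrl.get_obs();print(o['ee_pos'],o['ft_force'])
E
```

```text
[0.53976781 0.30310915 0.26756163] [-0.27053409  0.48744717 -0.13589834]
```

View pics/v6.png

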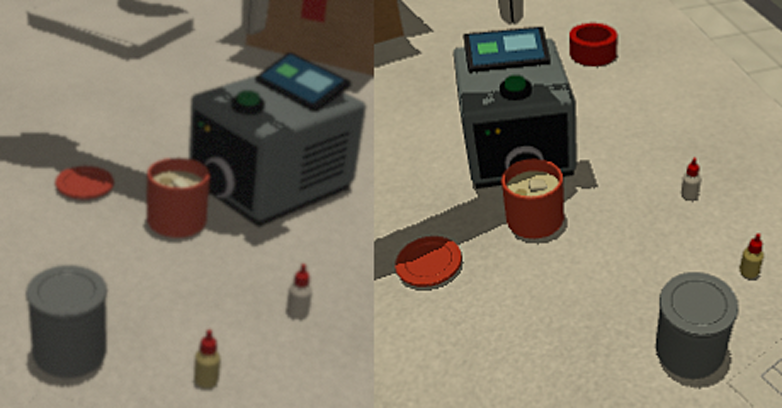

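The jar is centred against the nose, the button is up, everything else is in place, and the arm is clear.

```bash
python3 -c "
from plant import ctrl
print(ctrl.hand_in())"
```

```text
the job is handed in; nothing more can be done
None
```

I pushed the coral jar up against the analyser nose, about 1 mm off centre by the wrist camera, and pressed the green button right down. In the last pictures the button was up again and the other jar, lid and bottles looked undisturbed; I handed the job in at about 15.5 s, and no verdict came back.

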